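# Pop the push-push hatch of the red shell-inlay case

### The job

Open the red-lidded inlay case: press the round gold pad on its hatch gently with the fingertips, once, and let go, so that the push-push latch releases and the hatch pops up, then stand clear and watch for a couple of seconds that it stays open on its own. Do not push the hatch down again, leave the green hatch shut, and do not lift or shove the cases or the things standing round them.

Things in the scene. Friction and masses are not known exactly. Their poses are not given: they have to be found in the camera images.
- red_case: Black lacquered case with a red hatch for a lid, 110 (its x) x 80 (its y) mm, 66 mm high to the top face of the shut hatch; loose, about 1 kg or more, on the table. Origin: centre of its underside. Its +x axis points from the hatch's free edge (the side with the gold pad) to the hinge; z up. This is the one to open.
- green_case: Black lacquered case with a dark green hatch for a lid, 110 (its x) x 80 (its y) mm, 66 mm high to the top face of the shut hatch; loose, about 1 kg or more, on the table. Origin: centre of its underside. Its +x axis points from the hatch's free edge (the side with the gold pad) to the hinge; z up. The same make as the red one; leave it alone. Its gold pad lies at (-33, 0, 69) mm in its frame.
- red_hatch (a joint): Angle (rad) of the red hatch about its hinge, which runs along the case's y at x = +55, z = 59 mm in its frame. 0: latched shut, level. Negative: pressed in; the latch lets go beyond -0.04 (3.5 mm down at the pad), springy stop at -0.06 to -0.075 (5 to 7 mm). As the finger withdraws, a spring swings it up in about 1 s to its stop at 1.1, where it stays. Pushed down again, it relatches.
- green_hatch (a joint): Angle of the green hatch, same meaning; 0: latched shut.
- red_pad: Raised gold press pad on the red hatch: a disc 24 mm across, 3 mm high, fixed to the hatch. Origin: centre of its top face; 88 mm from the hinge line, 22 mm from the free edge, at (-33, 0, 69) mm in the case's frame when shut. The hatch is a 7 mm board, 110 x 80 mm, proud of the case all round. It starts to move at 2 to 3 N and is at its stop at 5 to 6 N.
- lacquer_jar: Dark red closed round lacquer jar, 60 mm in diameter, 57 mm high, loose; origin centre of its underside. Leave it.
- bangle: Black bangle lying flat, 68 mm outside, 56 mm inside diameter, 22 mm high, loose; origin centre of its underside. Leave it.
- medium_bottle: Small white bottle with a blue cap, 40 mm in diameter, 85 mm high, loose; origin centre of its underside. Leave it.
Things that resemble listed ones, but are neither listed nor needed, are in the scene too. What is shaped like the red_case but pink is not meant. Several things look just like the bangle: the one meant starts farthest to the robot's left.

How it is judged:
On the way, in this order (a step that is already met when the one before it is completed fails the run):
1. the red hatch is pressed in by a finger on its gold pad until its latch lets go (value of joint red_hatch below -0.04 rad and contact force between the fingers and red_pad above 0.3 N), for 0.04 s.
2. the red hatch has popped wide open and stays so for a second with nothing of the robot touching it or its case (value of joint red_hatch above 0.9 rad and contact force between each of the fingers, the arm and red_case below 0.1 N), for 1 s.
At the end, for the whole second after the job is handed in: The red hatch stands open by more than 0.9 rad (its stop is at 1.1) and still, the green hatch is shut (between -0.02 and 0.05 rad), and both cases, the jar, the bangle and the bottle stand upright within 20 mm of where they were (value of joint red_hatch above 0.9 rad and velocity of joint red_hatch between -0.1 and 0.1 rad/s and value of joint green_hatch between -0.02 and 0.05 rad and distance of each of red_case, green_case, lacquer_jar, bangle, medium_bottle from where it was at the start of the episode below 0.02 m and angle between each of red_case, green_case, lacquer_jar, bangle, medium_bottle's own z axis and vertical below 0.2 rad); the robot touches nothing.
It fails at once if the green hatch is pressed or opened (value of joint green_hatch below -0.02 rad or value of joint green_hatch above 0.05 rad).
It fails at once if the popped red hatch is pushed down again (value of joint red_hatch between 0.1 and 0.7 rad and velocity of joint red_hatch below -0.3 rad/s).
It fails at once if the red hatch or its case is pressed harder than 30 N (contact force between the fingers and red_case above 30 N).
It fails at once if a case is lifted, carried or shoved more than 20 mm (distance of any of red_case, green_case from where it was at the start of the episode above 0.02 m).
It fails at once if the jar, bangle or bottle is lifted, carried or shoved more than 20 mm (distance of any of lacquer_jar, bangle, medium_bottle from where it was at the start of the episode above 0.02 m).
It also fails if it takes over 34 s, if anything falls off the work surface, if the arm or the gripper's body presses on something with over 40 N, if the wrist force passes 120 N, or if a joint passes its speed limit or range.

### The arm

A 7-joint arm with a two-finger parallel gripper is mounted at the origin on the work surface. World frame = base frame: x ahead of the robot, y to its left, z up, the work surface at z = 0. Lengths are in m, angles in rad, forces in N, time in s.
With the tool pointing down it reaches from about 0.4 to 0.85 m from the base axis. Payload 10.4 kg.
Tool frame: the origin (TCP) lies between the finger pads; the fingertips stand 25 mm ahead of it and the grasp point (between the pads) lies 6 mm ahead of it; x points along the fingers, y is the direction in which the jaws open and shut, and the axes are right-handed (so a half turn about x gives the same grasp; the last joint's range is limited). The gripper opens to 87 mm and grips with 3 to 60 N. Pads are 19 mm wide; open, the fingers measure 117 mm over their backs; the gripper's body (75 mm by 190 mm) begins 51 mm behind the grasp point.
Start: joints at [-0.023, 0.332, -0.065, 1.46, 0.022, 1.35, -0.088], TCP at [0.625, 0, 0.248] pointing down, gripper open.
Joint ranges: [-2.6, 2.6], [-0.5, 2.12], [-1.47, 1.34], [0.16, 2.42], [-1.27, 4.41], [0.06, 2.06], [-2.6, 2.6]. Speed limits (rad/s): [2.22, 2.22, 2.79, 2.79, 3.14, 3.14, 3.14].

### API

Orientations are given as a unit quaternion [x, y, z, w].
In Python, from bench import r gives the robot as it stands.
- The arm moves only by the shell command python3 -m pendant 'ROWS' [FORCE]. ROWS is JSON, a list of rows, each an object with "translation": the shift along the world's x, y, z in cm, a list of three; "angular": the turn, a rotation vector about the world's x, y, z in degrees, a list of three; "hand": the opening, from -1 (shut) to 1 (fully open). In form: [{"translation": [dx, dy, dz], "angular": [wx, wy, wz], "hand": hand}, ...]. A call has 1 to 20 rows; each row shifts and turns the commanded pose from where the row before left it; what a row does not reach is not made up. A row lasts 1/10 s, in which the tool goes at most 50 mm and 8.59 degrees, less where a joint would pass 70% of its speed; a pose out of reach is approached as far as the arm can. A call is refused whole if a number of a shift passes 5 or a number of a turn 8.59, either way. A call with a gripper value outside its range is refused whole. The fingers move at their own pace and stop on an object; FORCE is the grip in N (left out, the last holds). Time passes only in rows, so rows that do not move let the fingers close. It gives the time, the measured TCP pose, the force and the opening at its end, in the units of the state.
- r.read_state(): the state, without advancing time (a new reading comes with each control period).
- r.camera(name): name is "scene" or "side" or "wrist"; returns the picture (384x512x3 uint8, red, green, blue); there is no depth.
- r.camera_info(name): a dict with "fx", "fy", "cx", "cy" (pixels), "rvec" (rotation vector, rad) and "tvec" (3), from world to camera coordinates, as OpenCV has them; the wrist camera has in their place "mount" (4x4, takes a point from camera to tool coordinates, whose origin is the TCP and whose axes are the tool frame's). Camera axes: x right, y down, z forward; pixel columns grow to the right and rows downward; lengths in m; the calibration is good to about 2 mm. A picture is of the moment at which its call begins: read the wrist's pose just before it. camera_info takes no time and is no camera call.
- r.close_job(): hands the job in, once; it reports no verdict.
Trained networks look in the newest picture that a camera, given by its name, has taken for a name from the list of things; names that differ only in an ending like _2 or _b are one class to them, and where a whole thing is asked for, a point or a joint stands for the part that bears it (a point fixed in the world has none). Each returns a list of dicts, best first, with "confidence" (0 to 1); they miss things now and then, are a little off and sometimes report something else, mostly with a low value. They report only what shows in the picture. A call takes as long as a camera call. They do not tell look-alikes from the thing itself.
- r.find_in(camera, name): "point" ([row, column] in pixels, amid what is visible of it).
- r.mark_of(camera, name): "point" ([row, column] in pixels: a listed point, or the origin of a listed thing).
The state is a dict: "time": time; "joint_positions": joint angles; "joint_vel": joint speeds; "joint_torque": joint torques, N m; "ee_pos": TCP position; "eef_rot": TCP orientation; "ft_force": force on the tool from outside, world axes, zero at the start; "torque": the same for the moment, N m; "width": finger opening in m.
Only numpy, scipy, OpenCV 4.12 (cv2) and the standard library are available. Lean on these libraries where they do the work, as an engineer would, in place of code of your own. Each camera call takes 0.05 s, during which the arm holds its last target.

## Working session

There is one attempt and no reset: what is moved stays moved. The work goes in short steps, Python scripts to look and compute and a shell command to move; the robot and the scene stay as the last step left them, time stands still between calls to the robot, and variables do not carry over. Pictures are saved under pics/ and viewed, and the job is handed in when it is done.

```bash
mkdir -p pics; ls; cat > h.py <<'E'
from bench import r
import numpy as np, cv2
def save(cam,fn):
    im=r.camera(cam); cv2.imwrite('pics/'+fn,cv2.cvtColor(im,cv2.COLOR_RGB2BGR)); return im
def ray(cam,pt,z):
    i=r.camera_info(cam);R=cv2.Rodrigues(np.array(i['rvec'],float))[0];t=np.array(i['tvec'],float).ravel()
    d=R.T@np.array([(pt[1]-i['cx'])/i['fx'],(pt[0]-i['cy'])/i['fy'],1]);c=-R.T@t
    return c+d*(z-c[2])/d[2]
def proj(cam,P):
    i=r.camera_info(cam);K=np.array([[i['fx'],0,i['cx']],[0,i['fy'],i['cy']],[0,0,1]],float)
    return cv2.projectPoints(np.array(P,float).reshape(-1,3),np.array(i['rvec'],float),np.array(i['tvec'],float),K,None)[0].reshape(-1,2)
E
python3 - <<'E'
from h import *
for c in ('scene','side'):
    save(c,c+'0.png')
    for n,z in (('red_pad',.069),('red_case',0),('green_case',0),('lacquer_jar',0),('bangle',0),('medium_bottle',0)):
        for d in r.mark_of(c,n)[:4]: print(c,n,np.round(d['point']),round(d['confidence'],2),ray(c,d['point'],z).round(3))
s=r.read_state();print(s['time'],s['ee_pos'],s['eef_rot'],s['ft_force'],s['width'])
E
```

```text
pics
scene red_pad [241. 272.] 0.69 [0.745 0.014 0.069]
scene red_pad [160. 145.] 0.57 [ 0.463 -0.376  0.069]
scene red_pad [160. 186.] 0.36 [ 0.452 -0.255  0.069]
scene red_case [189. 188.] 0.88 [ 0.505 -0.244  0.   ]
scene red_case [177. 144.] 0.73 [ 0.462 -0.391  0.   ]
scene green_case [218. 368.] 0.68 [0.577 0.281 0.   ]
scene green_case [206. 264.] 0.37 [ 0.556 -0.011 -0.   ]
scene lacquer_jar [205. 267.] 0.77 [ 0.552 -0.003 -0.   ]
scene bangle [169. 231.] 0.75 [ 0.396 -0.127  0.   ]
scene medium_bottle [242. 271.] 0.7 [0.688 0.013 0.   ]
side red_pad [290. 236.] 0.62 [ 0.457 -0.37   0.069]
side red_pad [247. 235.] 0.54 [ 0.467 -0.254  0.069]
side red_case [326. 249.] 0.71 [ 0.475 -0.401  0.   ]
side green_case [155. 252.] 0.56 [0.578 0.249 0.   ]
side lacquer_jar [198. 262.] 0.56 [0.568 0.003 0.   ]
side bangle [232. 203.] 0.79 [ 0.402 -0.116  0.   ]
side bangle [202. 205.] 0.59 [0.411 0.012 0.   ]
side medium_bottle [188. 300.] 0.9 [0.686 0.031 0.   ]
0.7 [6.25020955e-01 1.29380737e-05 2.47579634e-01] [ 0.50002977  0.49997872 -0.49997318  0.50001833] [-0.40064929 -0.30127486  0.15215477] 0.08685634581857635
```

View pics/scene0.png

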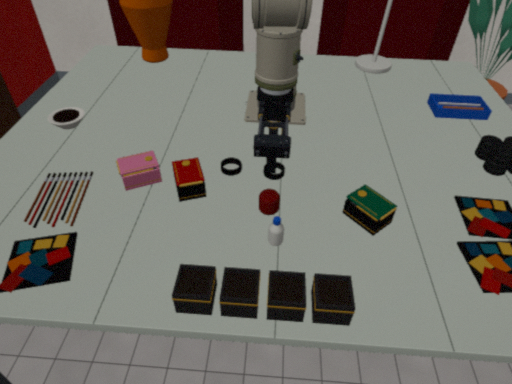

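View pics/side0.png

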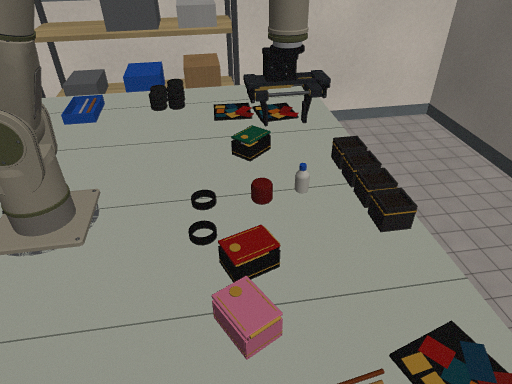

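The scene view shows the red case with its pad near (row 161, col 187); the side view shows the same pad near (247, 235), toward the robot base. The pink case is its look-alike. Next I'll segment the pad and the hatch in both views.

```bash
python3 - <<'E'
from h import *
P={}
for c,cen in (('scene',(162,186)),('side',(247,235))):
    im=cv2.cvtColor(cv2.imread(f'pics/{c}0.png'),cv2.COLOR_BGR2RGB)
    hsv=cv2.cvtColor(im,cv2.COLOR_RGB2HSV)
    m=((hsv[...,0]>12)&(hsv[...,0]<32)&(hsv[...,1]>110)&(hsv[...,2]>90)).astype(np.uint8)
    n,l,s,ct=cv2.connectedComponentsWithStats(m)
    for k in range(1,n):
        if s[k,4]>4 and abs(ct[k]-np.array(cen)[::-1]).max()<25: print(c,s[k],ct[k][::-1].round(1),ray(c,ct[k][::-1],.069).round(4))
    big=cv2.resize(im[cen[0]-25:cen[0]+60,cen[1]-40:cen[1]+60],None,fx=6,fy=6,interpolation=cv2.INTER_NEAREST)
    cv2.imwrite(f'pics/{c}_crop.png',big[...,::-1])
E
```

```text
scene [182 160   8   6  37] [162.7 185.5] [ 0.4652 -0.2534  0.069 ]
scene [179 181  24   6  52] [183.2 190.3] [ 0.5549 -0.2208  0.069 ]
side [229 243  12   9  76] [247.2 234.5] [ 0.4669 -0.2551  0.069 ]
side [236 252  33  15  55] [259.  251.4] [ 0.4968 -0.2948  0.069 ]
```

View pics/scene_crop.png

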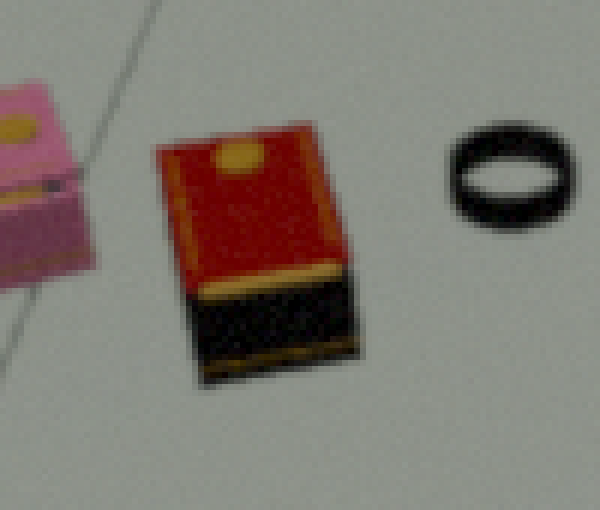

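View pics/side_crop.png

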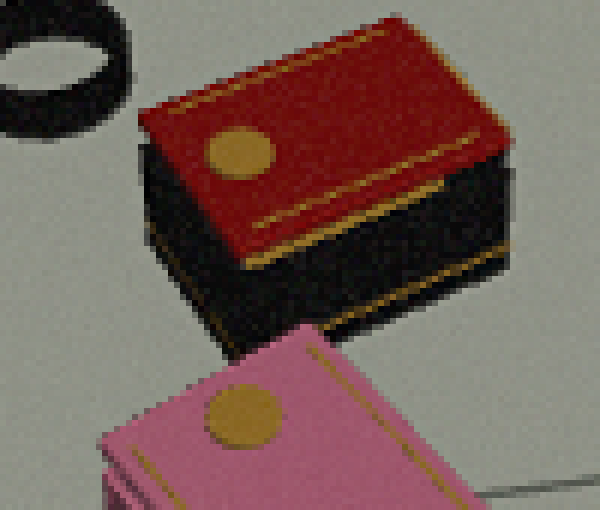

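Both views put the pad at about (0.466, -0.2545), agreeing to within 2 mm. I'll move above it at travel height with the hand shut.

```bash
python3 -m pendant '[{"translation":[-2,-3.2,0],"angular":[0,0,0],"hand":-1},{"translation":[-2,-3.2,0],"angular":[0,0,0],"hand":-1},{"translation":[-2,-3.2,0],"angular":[0,0,0],"hand":-1},{"translation":[-2,-3.2,0],"angular":[0,0,0],"hand":-1},{"translation":[-2,-3.2,0],"angular":[0,0,0],"hand":-1},{"translation":[-2,-3.2,0],"angular":[0,0,0],"hand":-1},{"translation":[-2,-3.2,0],"angular":[0,0,0],"hand":-1},{"translation":[-1.9,-3.05,0],"angular":[0,0,0],"hand":-1},{"translation":[0,0,0],"angular":[0,0,0],"hand":-1},{"translation":[0,0,0],"angular":[0,0,0],"hand":-1},{"translation":[0,0,0],"angular":[0,0,0],"hand":-1}]' 10
python3 - <<'E'
from h import *
from scipy.spatial.transform import Rotation as Ro
s=r.read_state();im=save('wrist','w1.png');i=r.camera_info('wrist')
R=Ro.from_quat(s['eef_rot']).as_matrix();M=np.array(i['mount'])
c=R@M[:3,3]+s['ee_pos'];print(s['ee_pos'],c,s['ft_force'],s['width'])
for d in r.mark_of('wrist','red_pad'):
    p=d['point'];v=R@M[:3,:3]@np.array([(p[1]-i['cx'])/i['fx'],(p[0]-i['cy'])/i['fy'],1]);print(p,d['confidence'],c+v*(.069-c[2])/v[2])
print(R.round(2))
hsv=cv2.cvtColor(im,cv2.COLOR_RGB2HSV)
m=((hsv[...,0]>12)&(hsv[...,0]<32)&(hsv[...,1]>110)&(hsv[...,2]>90)).astype(np.uint8)
n,l,s,ct=cv2.connectedComponentsWithStats(m)
for k in range(1,n):
    if s[k,4]>100:
        p=ct[k][::-1];v=R@M[:3,:3]@np.array([(p[1]-i['cx'])/i['fx'],(p[0]-i['cy'])/i['fy'],1]);print('seg',s[k],p.round(1),c+v*(.069-c[2])/v[2])
save('side','s1.png')
E
```

```text
time: 1.8
ee_pos: [0.4667, -0.2534, 0.2476]
eef_rot: [0.5, 0.5, -0.499, 0.5]
ft_force: [0.0, 0.3, 1.2]
width: 0.0067
[ 0.46670159 -0.2533822   0.24759152] [ 0.46753043 -0.17094116  0.38447442] [0.03810857 0.28613769 1.15071779] 0.00667792240358284
[179.8, 254.3] 0.53 [ 0.46757552 -0.2548106   0.069     ]
[[ 0.  1.  0.]
 [ 0.  0. -1.]
 [-1.  0. -0.]]
seg [321 123  18  54 162] [149.  329.5] [ 0.54946002 -0.21993049  0.069     ]
seg [235 126  77  30 176] [140.4 273.4] [ 0.48810054 -0.21072318  0.069     ]
seg [245 169  20  21 336] [178.7 254.6] [ 0.46786512 -0.25350331  0.069     ]
seg [255 181  74  28 155] [194.4 292.2] [ 0.51088957 -0.27197554  0.069     ]
seg [225 257   7  49 211] [282.7 227.6] [ 0.4341322  -0.38919895  0.069     ]
seg [280 262   5  43 127] [286.2 282.4] [ 0.50345927 -0.39426398  0.069     ]
seg [414 325  27  11 240] [330.2 427.5] [ 0.69987208 -0.46273516  0.069     ]
```

View pics/w1.png

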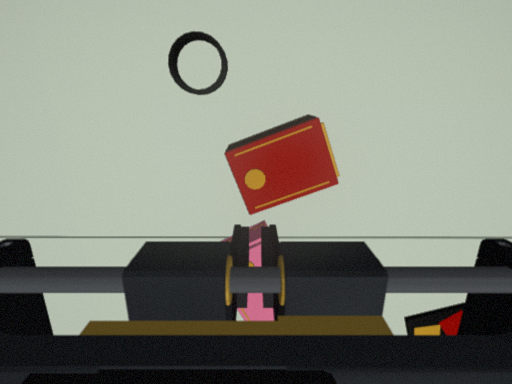

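View pics/s1.png

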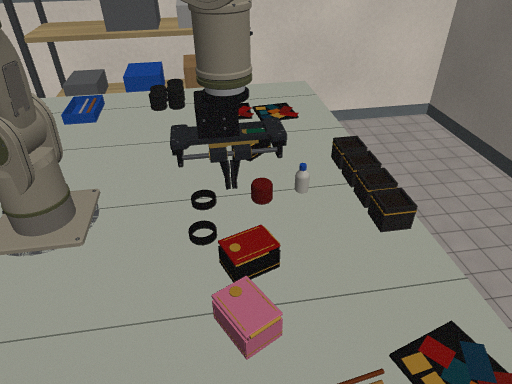

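The wrist view shows the pad at (179, 255), which gives (0.4675, -0.2535). The TCP is within 1 mm of that and the fingers are closing. Now I'll descend to about 1 cm above the pad.

```bash
python3 -m pendant '[{"translation":[0.1,0,-3],"angular":[0,0,0],"hand":-1},{"translation":[0,0,-4],"angular":[0,0,0],"hand":-1},{"translation":[0,0,-4],"angular":[0,0,0],"hand":-1},{"translation":[0,0,-2],"angular":[0,0,0],"hand":-1},{"translation":[0,0,-1.2],"angular":[0,0,0],"hand":-1},{"translation":[0,0,0],"angular":[0,0,0],"hand":-1},{"translation":[0,0,0],"angular":[0,0,0],"hand":-1},{"translation":[0,0,0],"angular":[0,0,0],"hand":-1}]'
python3 - <<'E'
from h import *
save('side','s2.png');im=save('scene','c2.png')
for c,f in(('side','s2'),('scene','c2')):
    im=cv2.imread(f'pics/{f}.png');y,x=(225,235) if c=='side' else (160,186)
    cv2.imwrite(f'pics/{f}c.png',cv2.resize(im[y-50:y+50,x-60:x+60],None,fx=6,fy=6))
print(proj('side',[.4677,-.2534,.079]))
E
```

```text
time: 2.75
ee_pos: [0.468, -0.2548, 0.107]
eef_rot: [0.5, 0.499, -0.5, 0.501]
ft_force: [0.5, -0.2, -0.0]
width: 0.0005
[[234.55954706 243.11742703]]
```

View pics/s2c.png

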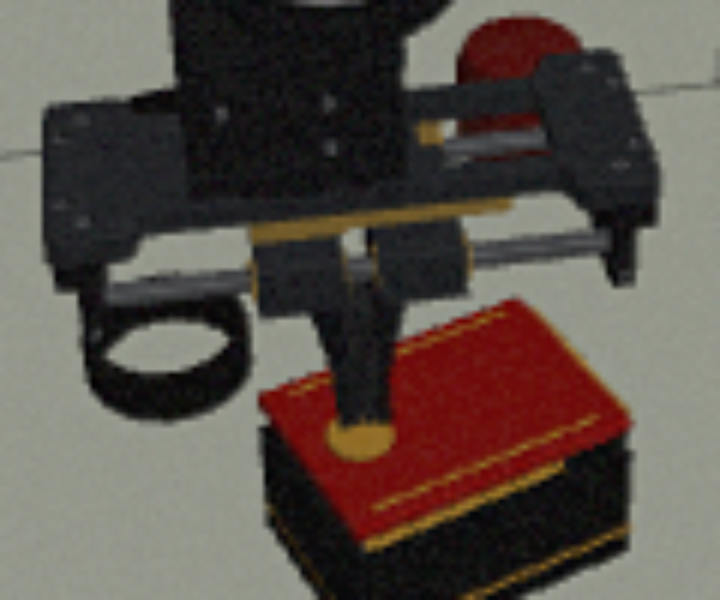

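View pics/c2c.png

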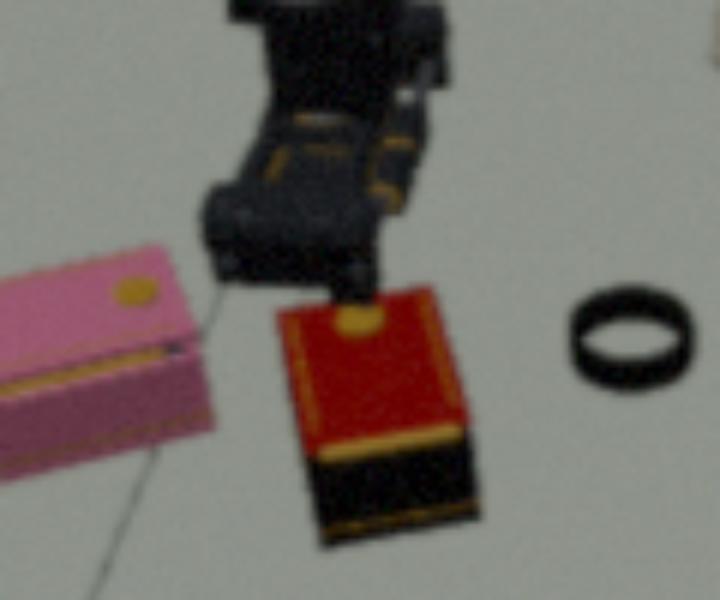

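The fingertips are centred over the gold pad, about 12 mm above it. I'll come down gently until contact.

```bash
python3 -m pendant '[{"translation":[0,0,-0.4],"angular":[0,0,0],"hand":-1},{"translation":[0,0,-0.4],"angular":[0,0,0],"hand":-1},{"translation":[0,0,-0.3],"angular":[0,0,0],"hand":-1},{"translation":[0,0,0],"angular":[0,0,0],"hand":-1}]'
python3 -m pendant '[{"translation":[0,0,-0.2],"angular":[0,0,0],"hand":-1},{"translation":[0,0,0],"angular":[0,0,0],"hand":-1}]'
```

```text
time: 3.25
ee_pos: [0.4668, -0.2544, 0.0941]
eef_rot: [0.5, 0.5, -0.5, 0.5]
ft_force: [-0.1, 0.6, -1.1]
width: 0.0007
time: 3.45
ee_pos: [0.4669, -0.2546, 0.0925]
eef_rot: [-0.5, -0.5, 0.5, -0.5]
ft_force: [-1.5, 0.1, 0.8]
width: 0.0007
```

```bash
python3 -m pendant '[{"translation":[0,0,-0.2],"angular":[0,0,0],"hand":-1},{"translation":[0,0,0],"angular":[0,0,0],"hand":-1}]'; python3 -m pendant '[{"translation":[0,0,-0.1],"angular":[0,0,0],"hand":-1},{"translation":[0,0,0],"angular":[0,0,0],"hand":-1}]'
```

```text
time: 3.65
ee_pos: [0.467, -0.2546, 0.0905]
eef_rot: [0.5, 0.5, -0.5, 0.5]
ft_force: [-1.6, -0.8, 1.8]
width: 0.0006
time: 3.85
ee_pos: [0.4669, -0.2546, 0.0895]
eef_rot: [-0.5, -0.5, 0.5, -0.5]
ft_force: [-0.5, -1.1, 3.1]
width: 0.0004
```

```bash
python3 -m pendant '[{"translation":[0,0,-0.1],"angular":[0,0,0],"hand":-1},{"translation":[0,0,0],"angular":[0,0,0],"hand":-1}]'; python3 -m pendant '[{"translation":[0,0,-0.1],"angular":[0,0,0],"hand":-1},{"translation":[0,0,0],"angular":[0,0,0],"hand":-1}]'
```

```text
time: 4.05
ee_pos: [0.467, -0.2547, 0.0889]
eef_rot: [-0.5, -0.5, 0.5, -0.5]
ft_force: [-3.4, -0.1, 8.0]
width: 0.0007
time: 4.25
ee_pos: [0.467, -0.2547, 0.0884]
eef_rot: [0.5, 0.5, -0.5, 0.5]
ft_force: [-5.6, 0.7, 13.2]
width: 0.0008
```

The force has stiffened to 13 N at about 5.5 mm of travel, so the hatch is at its stop, past the release point. I'll let go upward and back, away from the hinge.

```bash
python3 -m pendant '[{"translation":[0,0,2],"angular":[0,0,0],"hand":-1},{"translation":[-0.5,0,4],"angular":[0,0,0],"hand":-1},{"translation":[-1,0,5],"angular":[0,0,0],"hand":-1},{"translation":[-1,0,5],"angular":[0,0,0],"hand":-1},{"translation":[0,2,4],"angular":[0,0,0],"hand":-1},{"translation":[0,4,0],"angular":[0,0,0],"hand":-1},{"translation":[0,4,0],"angular":[0,0,0],"hand":-1},{"translation":[0,4,0],"angular":[0,0,0],"hand":-1},{"translation":[0,4,0],"angular":[0,0,0],"hand":-1},{"translation":[0,0,0],"angular":[0,0,0],"hand":-1},{"translation":[0,0,0],"angular":[0,0,0],"hand":-1},{"translation":[0,0,0],"angular":[0,0,0],"hand":-1},{"translation":[0,0,0],"angular":[0,0,0],"hand":-1}]'
python3 - <<'E'
from h import *
save('side','s3.png');save('scene','c3.png')
E
```

```text
time: 5.55
ee_pos: [0.4424, -0.0756, 0.2855]
eef_rot: [-0.5, -0.5, 0.501, -0.499]
ft_force: [-0.8, -0.3, 0.2]
width: 0.0002
```

View pics/s3.png

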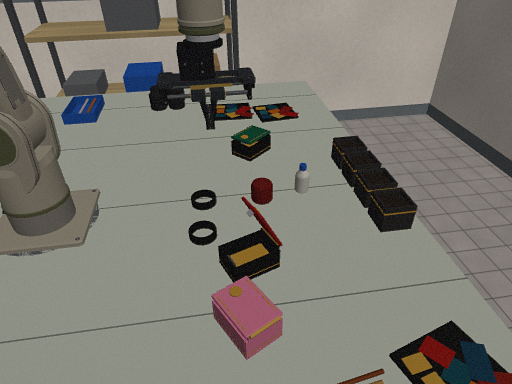

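View pics/c3.png

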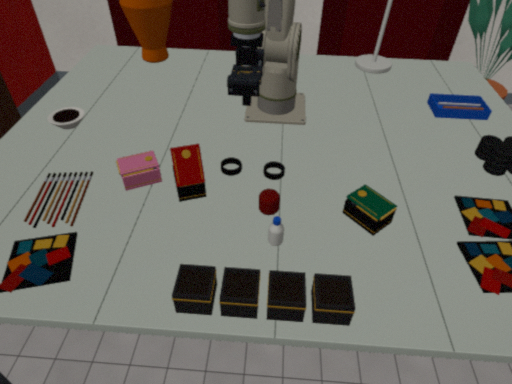

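The side view shows the red hatch popped up (about (220, 262)), with the inside of the case visible. The other things haven't moved. I'll wait, then compare again.

```bash
python3 -m pendant '[{"translation":[0,0,0],"angular":[0,0,0],"hand":-1},{"translation":[0,0,0],"angular":[0,0,0],"hand":-1},{"translation":[0,0,0],"angular":[0,0,0],"hand":-1},{"translation":[0,0,0],"angular":[0,0,0],"hand":-1},{"translation":[0,0,0],"angular":[0,0,0],"hand":-1},{"translation":[0,0,0],"angular":[0,0,0],"hand":-1},{"translation":[0,0,0],"angular":[0,0,0],"hand":-1},{"translation":[0,0,0],"angular":[0,0,0],"hand":-1},{"translation":[0,0,0],"angular":[0,0,0],"hand":-1},{"translation":[0,0,0],"angular":[0,0,0],"hand":-1},{"translation":[0,0,0],"angular":[0,0,0],"hand":-1},{"translation":[0,0,0],"angular":[0,0,0],"hand":-1},{"translation":[0,0,0],"angular":[0,0,0],"hand":-1},{"translation":[0,0,0],"angular":[0,0,0],"hand":-1},{"translation":[0,0,0],"angular":[0,0,0],"hand":-1},{"translation":[0,0,0],"angular":[0,0,0],"hand":-1},{"translation":[0,0,0],"angular":[0,0,0],"hand":-1},{"translation":[0,0,0],"angular":[0,0,0],"hand":-1},{"translation":[0,0,0],"angular":[0,0,0],"hand":-1},{"translation":[0,0,0],"angular":[0,0,0],"hand":-1}]'
python3 - <<'E'
from h import *
a=save('side','s4.png');b=cv2.imread('pics/s3.png')[...,::-1];o=cv2.imread('pics/side0.png')[...,::-1]
d=lambda p,q:cv2.absdiff(cv2.GaussianBlur(p,(3,3),0),cv2.GaussianBlur(np.ascontiguousarray(q),(3,3),0)).max(2)[130:290,185:330]
for n,q in(('s3',b),('start',o)):
    m=d(a,q)>45;ys,xs=np.nonzero(m);print(n,m.sum(),(ys.min()+130,ys.max()+130,xs.min()+185,xs.max()+185) if m.any() else '')
yaw=np.radians(17)
for th in (.9,1.1):
    h=[];c=np.array([.4669+.033*np.cos(yaw),-.2535+.033*np.sin(yaw)])
    for y in(-.04,.04):
        x=.055-.11*np.cos(th);z=.059+.11*np.sin(th);h.append([c[0]+x*np.cos(yaw)-y*np.sin(yaw),c[1]+x*np.sin(yaw)+y*np.cos(yaw),z])
    print(th,proj('side',h).round(0).tolist())
cv2.imwrite('pics/s4c.png',cv2.resize(a[185:285,205:305,::-1],None,fx=6,fy=6))
E
```

```text
time: 7.65
ee_pos: [0.4424, -0.0745, 0.2856]
eef_rot: [0.5, 0.5, -0.5, 0.5]
ft_force: [0.6, -0.0, 0.4]
width: 0.0003
s3 0 
start 1641 (np.int64(197), np.int64(264), np.int64(218), np.int64(282))
0.9 [[250.0, 227.0], [234.0, 205.0]]
1.1 [[259.0, 220.0], [242.0, 198.0]]
```

View pics/s4c.png

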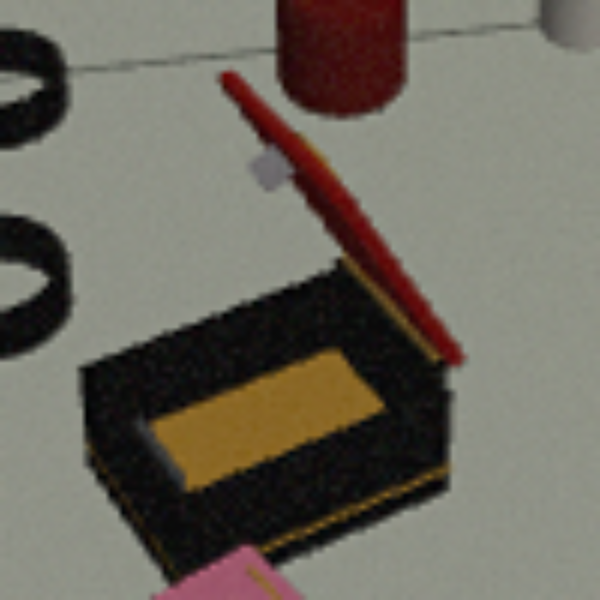

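The hatch's far top corner is at (col 243, row 197). The model predicts (242, 198) at 1.1 rad and (234, 205) at 0.9 rad, so it is fully open, and it hasn't moved between the two pictures. I'm handing in.

```bash
python3 -c "
from bench import r
print(r.close_job())"
```

```text
the job is handed in; nothing more can be done
None
```

The red hatch is open and staying open on its own, and I've handed the job in; no verdict was reported.

- **The press:** I closed the fingers, pressed the gold pad once at about (0.467, -0.254) m, then let go and moved clear. It took about 5.5 mm of travel. The last force reading was 13 N, more than the 5 to 6 N at which the hatch meets its stop but well under the 30 N limit.
- **The hatch:** In the side view, its top corner is within a pixel of where it should be at the 1.1 rad stop. Two pictures about 2 s apart show no movement around it.
- **Everything else:** Compared with the start, only the area around the red hatch changed in the part of the side view checked, which covers the cases, jar, bottle and bangle. The arm stood clear, with its force reading at noise level.
- **Disagreements:** No final check failed. Before the press, the networks put some red-pad and case marks on the bottle and the pink case. I rejected those by looking at the pictures and measured the pad from its colour instead, which agreed to about 3 mm across the three cameras.

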